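# Stop the resin scale rocking with a wedge

## Task

The resin scale rocks because one of its feet, the one the wooden wedge lies beside, is short. With the fingertips, push the wedge along the table, thin end first, under the short foot until the scale stands level and no longer rocks, then move clear. Only push the wedge, never pick it up; do not touch the scale or shove it from its place, and leave everything else where it is.

Things in the scene. Friction and masses are not known exactly. Their poses are not given: they have to be found in the camera images.
- scale: Grey bench scale, about 3.4 kg, loose on the table; body 200 x 200 mm, sloping display along its -x edge, four dome feet under lugs on its +y and -y sides (foot centres x +-90, y +-122). One foot is short, so it rocks about a diagonal; it starts leaning 3.5 deg (0.062 rad) onto that foot. Origin: footprint centre, at table height when level; its z points up, vertical = level.
- scale_top (a point): Centre of the scale's steel platter, 80 mm above the table when level; the same axes as the scale. The highest part, the display housing, reaches about 91 mm. Lug undersides are 39 mm above the table when level.
- short_foot (a point): Lowest point of the short dome foot (rubber, radius 18 mm), at x +90, y +122 of the scale. On the table at the start, 9 mm up when the scale is level. A steel screw head over the lug, about 65 mm up, marks it from above. It carries about a sixth of the scale's weight; once level, pushing the wedge on gets clearly harder.
- wedge: Plain wooden wedge, 110 mm long (x) x 50 wide (y), 70 g, loose on the table beside the short foot, thin end roughly towards it. Origin: centre of its underside; +x to the thin end. 1.5 thick at x = +55, rising straight to 22 at x = -40, then flat to the blunt end at x = -55. It stays where it is left. The scale is level with the foot centre about 33 mm in from the thin end (x about +22).
- wedge_butt (a point): Middle of the wedge's blunt upright end face (50 mm wide, 22 high), 11 mm above the table: the place to push; the same axes as the wedge.
- offcut: Bystander: flat rectangular wooden offcut, 75 x 45 x 18, not a wedge. Origin: on its underside.
- tub: Bystander: open white plastic tub, 110 across, 100 high. Origin: on its underside.
- cup: Bystander: open grey plastic mixing cup, 84 across, 85 high. Origin: on its underside.
- jar: Bystander: white jar with a screw cap, 60 across, 90 high. Origin: on its underside.
- brush_wide: Bystander: wide paint brush lying flat, about 170 long, 50 wide, 16 high. Origin: on its underside.
- brush_narrow: Bystander: narrow paint brush lying flat, about 170 long, 28 wide, 16 high. Origin: on its underside.
- roller: Bystander: small resin roller lying down, about 200 long, 38 high. Origin: on its underside.
Mind the look-alikes: they are no part of the job. Leave any grey or yellow look-alike of the wedge alone.

How it is judged:
By the outcome, as a careful person would: the job done as asked, in the order asked, and still so for the second after the job is handed in, with the robot touching nothing.
It also fails if it takes over 53 s, if anything falls off the work surface, if the arm or the gripper's body presses on something with over 40 N, if the wrist force passes 120 N, or if a joint passes its speed limit or range.

## Robot

A 6-joint arm with a two-finger parallel gripper is mounted at the origin on the work surface. World frame = base frame: x ahead of the robot, y to its left, z up, the work surface at z = 0. Lengths are in m, angles in rad, forces in N, time in s.
With the tool pointing down it reaches from about 0.375 to 0.975 m from the base axis. Payload 3.8 kg.
Tool frame: the origin (TCP) lies midway between the tips of the shut fingers; the grasp point (between the pads) lies 19 mm behind it; z points along the fingers, y is the line along which they close (so a half turn about z gives the same grasp; the last joint's range is limited). The gripper opens to 88 mm and grips with 3 to 60 N. Pads are 18 mm wide; open, the fingers measure 123 mm over their backs; the gripper's body (75 mm by 187 mm) begins 45 mm behind the grasp point.
Start: joints at [1.219, 0.264, 1.604, -0, 1.274, -0.037], TCP at [0.209, 0.642, 0.239] pointing down, gripper open.
Joint ranges: [-2.63, 2.63], [-0.94, 2.18], [0.31, 2.57], [-1.31, 4.45], [0, 2.66], [-2.55, 2.55]. Speed limits (rad/s): [2.57, 2.57, 3.14, 3.14, 3.14, 3.14].

## Interface

Orientations are given as a rotation vector (axis times angle).
In Python, from cell import manip, inverse_kinematics, cams, order gives the robot as it stands. Calls block until the motion is done:
- manip.move_pose(position, orientation): joint-space move of the TCP to a pose.
- manip.move_linear(position, rate=0.15, rot=None): straight line of the TCP; rot=None keeps the orientation; rate is the mean speed in m/s.
- manip.set_joints(angles): joint-space move.
- manip.set_gripper(opening, force=None): finger opening in m; force is the grip in N (None keeps the last); returns when the fingers have stopped.
- manip.dwell(seconds).
- inverse_kinematics(position, orientation): joint angles nearest the present ones, or None.
- manip.state(): the state.
- cams.capture(name): name is "side" or "top"; returns a dict with "image" (480x640x3 uint8, blue, green, red), "z_map" (480x640 float32, m along the optical axis (not along the pixel's ray), 0 where there is no reading), "intrinsics" (3x3 intrinsics, pixels), "position" and "orientation" of the camera in the world. Camera axes: x right, y down, z forward; pixel columns grow to the right and rows downward; lengths in m; the calibration is good to about 2 mm. A picture is of the moment at which its call begins.
A pose or a line that the arm cannot do raises manip.IKError and nothing moves.
- order.close_job(): hands the job in, once; it reports no verdict.
The state is a dict: "clock": time; "joint_pos": joint angles; "joint_velocities": joint speeds; "tau": joint torques, N m; "tool_pos": TCP position; "tcp_rot": TCP orientation; "contact_force": force on the tool from outside, world axes, zero at the start; "moment": the same for the moment, N m; "gripper_width": finger opening in m.
Only numpy, scipy, OpenCV 4.12 (cv2) and the standard library are available. Lean on these libraries where they do the work, as an engineer would, in place of code of your own. Each camera call takes 0.05 s, during which the arm holds its last target. There are 200 camera calls.

## Working session

There is one attempt and no reset: what is moved stays moved. The work goes in short steps, each a Python script; the robot and the scene stay as the last script left them, time stands still between calls to the robot, and variables do not carry over. Pictures are saved under pics/ and viewed, on a budget of 10 in all, crops included, one or two more only if the job needs it, and the job is handed in when it is done.

```bash
mkdir -p pics
cat > h.py <<'E'
import numpy as np, cv2
from scipy.spatial.transform import Rotation as R
from cell import manip, inverse_kinematics, cams, order
def cloud(c):
    o=np.array(c["orientation"],float)
    M=o if o.shape==(3,3) else (R.from_rotvec(o).as_matrix() if o.size==3 else R.from_quat(o).as_matrix())
    K=c["intrinsics"];z=c["z_map"];v,u=np.mgrid[:z.shape[0],:z.shape[1]]
    P=np.stack([(u-K[0,2])/K[0,0]*z,(v-K[1,2])/K[1,1]*z,z],-1)@M.T+np.array(c["position"])
    P[z==0]=np.nan
    return P
E
python3 - <<'E'
from h import *
for n in("top","side"):
    c=cams.capture(n);cv2.imwrite(f"pics/{n}0.png",c["image"]);np.savez(f"{n}0.npz",**c)
    print(n,c["position"],c["orientation"],c["intrinsics"].tolist())
s=manip.state();print(s["tool_pos"],s["tcp_rot"],s["clock"],s["contact_force"])
E
```

```text
top [0.18192758 0.01253638 1.55686304] [-2.22431477  1.98659518 -0.21258076] [[596.9538435188692, 0.0, 315.11385399880953], [0.0, 596.9538435188692, 238.38370863124538], [0.0, 0.0, 1.0]]
side [ 0.19608592 -0.95689286  0.75027772] [-2.13518167  0.36450965 -0.16492697] [[512.6743934713892, 0.0, 316.21487809501167], [0.0, 512.6743934713892, 240.35484580740112], [0.0, 0.0, 1.0]]
[0.20876888 0.64121192 0.23751666] [-0.4923773  -3.10239126  0.00319025] 0.1 [ 0.18259877 -0.49204777  1.04525823]
```

View pics/top0.png

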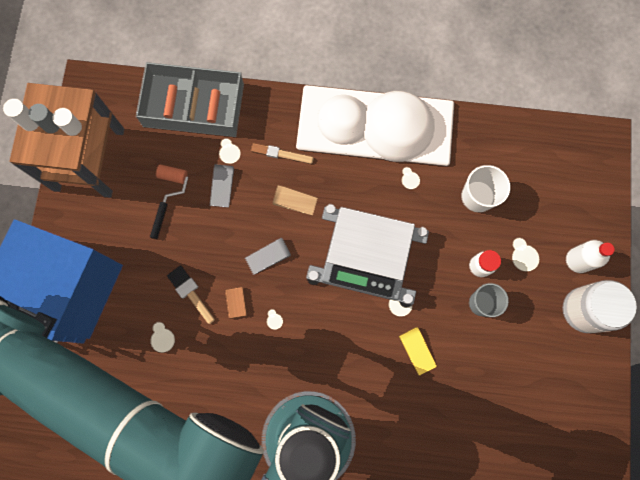

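View pics/side0.png

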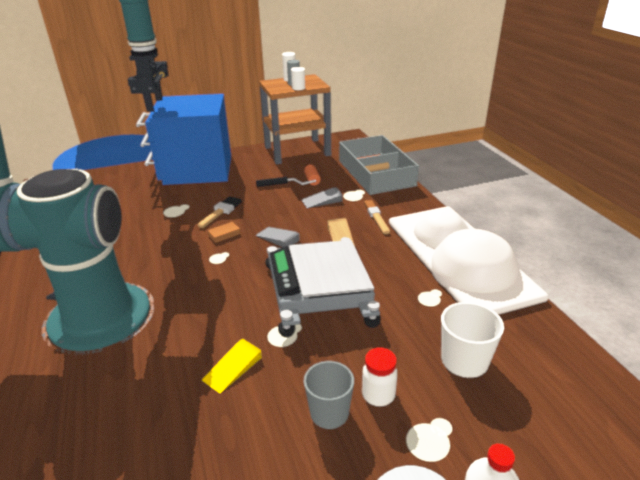

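The short foot (scale +x, +y, away from the display) is the screw head at about (330,211). There are four wedge candidates: the wooden one at (296,200), grey ones at (268,256) and (222,185), and a yellow one at (417,351). The wooden one beside the short foot fits the description. The orange-brown block at (237,303) is the offcut. I'll confirm this in a crop and measure it.

Run:
```python
from h import *
c=dict(np.load("top0.npz"));im=c["image"];P=cloud(c)
a=im[170:310,230:440];cv2.imwrite("pics/crop1.png",cv2.resize(a,None,fx=3.8,fy=3.8,interpolation=cv2.INTER_CUBIC))
# wedge by colour
hsv=cv2.cvtColor(im,cv2.COLOR_BGR2HSV);b=np.zeros(im.shape[:2],bool);b[178:222,265:325]=1
print(im[200,296],im[225,300])
m=b&(im[...,2]>150)&(im[...,2].astype(int)-im[...,0]>40)
m=cv2.morphologyEx(m.astype(np.uint8),cv2.MORPH_OPEN,np.ones((3,3)))>0
print(m.sum());Q=P[m];Q=Q[~np.isnan(Q[:,0])]
r=cv2.minAreaRect(Q[:,:2].astype(np.float32)*1000);print(r,cv2.boxPoints(r))
A=np.c_[Q[:,:2],np.ones(len(Q))];print("z",np.percentile(Q[:,2],[1,10,50,90,99]))
print("table z",np.nanmedian(P[222:232,285:300,2]))
for n,p in dict(screw=(211,330),s2=(233,421),s3=(274,314),s4=(297,408)).items():
    print(n,np.nanmedian(P[p[0]-1:p[0]+2,p[1]-1:p[1]+2].reshape(-1,3),0))
# platter plane
S=P[220:265,340:400].reshape(-1,3);S=S[~np.isnan(S[:,0])];k=np.linalg.lstsq(np.c_[S[:,:2],np.ones(len(S))],S[:,2],rcond=None)[0];print("platter",k)
```

```text
[126 175 220] [ 52  72 118]
781
((607.3980102539062, 109.39570617675781), (116.09362030029297, 57.49201202392578), 79.3705062866211) [[568.4381    57.64736 ]
 [624.9436    47.042534]
 [646.3579   161.14404 ]
 [589.8524   171.74887 ]]
z [-0.00234604  0.00281068  0.01347768  0.02219775  0.0269756 ]
table z -3.8911117550499696e-05
screw [0.57412982 0.01066748 0.05733609]
s2 [ 0.54184993 -0.22817053  0.05821156]
s3 [0.4051532  0.03340465 0.05660425]
s4 [ 0.37238984 -0.20688951  0.06562618]
platter [-0.06257458 -0.02613856  0.10710148]
```

View pics/crop1.png

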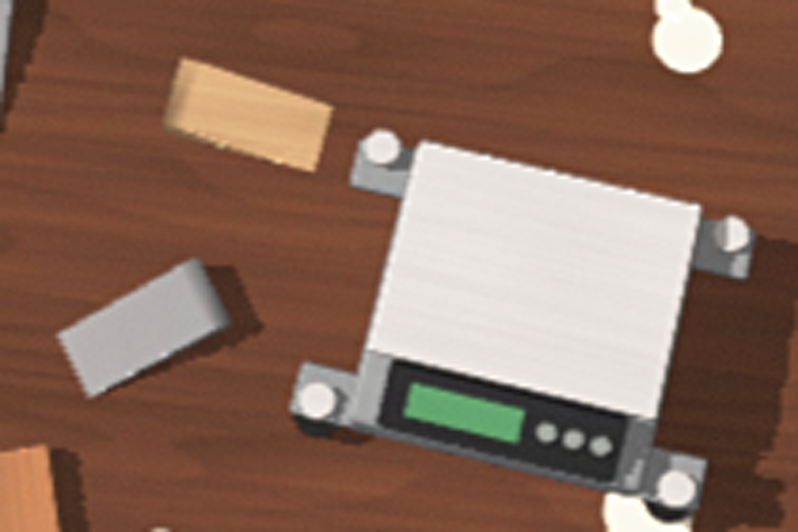

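The crop confirms it: the wooden wedge's thin end is at crop (324,138) and faces the screw head at (382,147), with its blunt end at (174,94). Its line passes about 14 mm to the +x side of the foot. I'll nudge its side square and into line first, then push the butt. Next step is refining the numbers with rays.

```bash
cat >> h.py <<'E'
def ray(c,u,v,z):
    M=R.from_rotvec(c["orientation"]).as_matrix();K=c["intrinsics"]
    d=M@np.array([(u-K[0,2])/K[0,0],(v-K[1,2])/K[1,1],1]);p=np.array(c["position"])
    return p+d*(z-p[2])/d[2]
def rotv(yaw):   # tool down, tool y along world angle yaw
    y=np.array([np.cos(yaw),np.sin(yaw),0]);z=np.array([0,0,-1.]);return R.from_matrix(np.c_[np.cross(y,z),y,z]).as_rotvec()
E
python3 - <<'E'
from h import *
c=dict(np.load("top0.npz"))
f=lambda x,y,z:ray(c,230+x/3.8,170+y/3.8,z)
S=dict(sf=(382,147,.056),nf=(733,234,.063),pf=(319,400,.063),ff=(676,488,.07))
p={k:f(*v) for k,v in S.items()}
t=np.array([.0626,.0261]);p={k:np.r_[v[:2]-t*v[2],0] for k,v in p.items()}
for k,v in p.items():print(k,v.round(4))
xa=(p['sf']-p['pf']+p['nf']-p['ff'])[:2];print("yaw x",np.degrees(np.arctan2(xa[1],xa[0])))
ya=(p['sf']-p['nf']+p['pf']-p['ff'])[:2];print("yaw y-90",np.degrees(np.arctan2(ya[1],ya[0]))-90)
print("centre",sum(p.values())/4)
w=[f(332,105,.001),f(316,172,.001),f(183,58,.022),f(165,130,.022)]
for a in w:print(a.round(4))
d=(w[0]+w[1]-w[2]-w[3])[:2]/2;print("len",np.linalg.norm(d),"dir",np.degrees(np.arctan2(d[1],d[0])))
for yaw in(-7.5,82.5,-97.5,172.5):
    for q in ([.65,.1,.1],[.6,.22,.1]):
        j=inverse_kinematics(q,rotv(np.radians(yaw)));print(yaw,None if j is None else np.round(j,2))
E
```

```text
sf [0.5767 0.0085 0.    ]
nf [ 0.5409 -0.2337  0.    ]
pf [0.397  0.0314 0.    ]
ff [ 0.3641 -0.2083  0.    ]
yaw x -7.707896288505602
yaw y-90 -8.116384605959652
centre [ 0.46965284 -0.10051044  0.        ]
[0.6214 0.0485 0.001 ]
[0.5713 0.0543 0.001 ]
[0.6377 0.1561 0.022 ]
[0.5842 0.1621 0.022 ]
len 0.10871427653242305 dir -97.70607109050145
-7.5 [ 0.11  0.34  1.77 -0.    1.03  0.25]
-7.5 [ 0.31  0.31  1.81 -0.    1.02  0.44]
82.5 [ 0.11  0.34  1.77  0.    1.03 -1.33]
82.5 [ 0.31  0.31  1.81  0.    1.02 -1.13]
-97.5 [0.11 0.34 1.77 0.   1.03 1.82]
-97.5 [0.31 0.31 1.81 0.   1.02 2.01]
172.5 None
172.5 None
```

Run:
```python
from h import *
F=np.array([.5767,.0085]);th=np.radians(-97.9);d=np.array([np.cos(th),np.sin(th)]);n=np.array([-d[1],d[0]])
if n[0]<0:n=-n
B=F-d*.113
rv=rotv(np.radians(82.1))
T=lambda off,z:np.r_[B+n*off,z]
manip.set_gripper(.015)
manip.move_pose(T(.066,.12),rv)
manip.move_linear(T(.066,.007),.12)
print(manip.state()["contact_force"],manip.state()["gripper_width"])
for o in(.05,.042,.034):
    manip.move_linear(T(o,.007),.03);s=manip.state();print(o,s["tool_pos"],np.round(s["contact_force"],2))
manip.move_linear(T(.066,.007),.08);manip.move_linear(T(.066,.12),.15)
# go out over the butt side
rv2=rotv(np.radians(-7.9));manip.move_pose(np.r_[F-d*.25,.12],rv2)
c=cams.capture("top");np.savez("top1.npz",**c);print(manip.state()["clock"])
cv2.imwrite("pics/crop2.png",cv2.resize(c["image"][170:310,230:440],None,fx=3.8,fy=3.8,interpolation=cv2.INTER_CUBIC))
```

```text
[0.43345597 0.48027928 0.59799184] 0.015260345208535595
0.05 [0.64157814 0.11361518 0.00701903] [ 0.   -0.27 -1.12]
0.042 [0.63345399 0.11466603 0.00691829] [-0.72  0.4  -0.2 ]
0.034 [0.62550395 0.11579366 0.00693244] [ 0.16 -0.33  0.62]
9.4417
```

View pics/crop2.png

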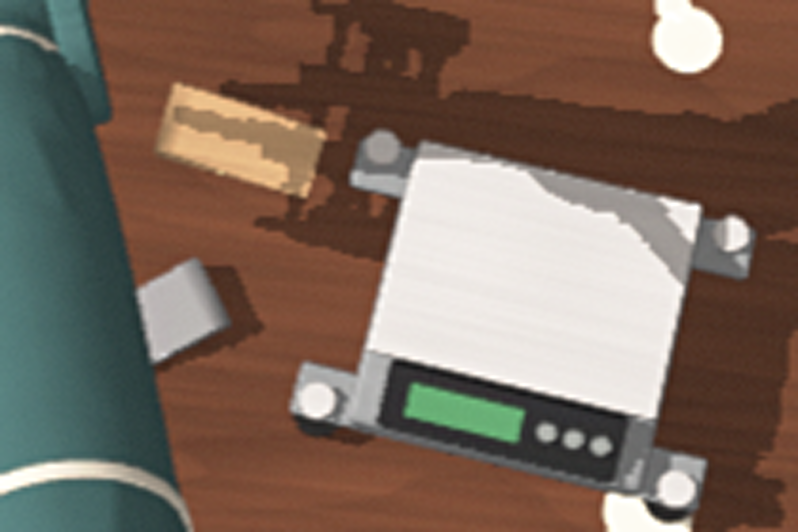

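The wedge moved over: its thin-end corners are now at crop (327,130) and (308,197), and its butt corners at (174,84) and (156,155). I'll check the line, then push the butt.

Run:
```python
from h import *
c=dict(np.load("top1.npz"))
f=lambda x,y,z:ray(c,230+x/3.8,170+y/3.8,z)
w=[f(327,130,.001),f(308,197,.001),f(174,84,.022),f(156,155,.022)]
t=(w[0]+w[1])/2;b=(w[2]+w[3])/2;F=np.array([.5767,.0085]);e=(t-b)[:2]
print(t.round(4),b.round(4),"dir",np.degrees(np.arctan2(e[1],e[0])))
th=np.radians(-97.9);d=np.array([np.cos(th),np.sin(th)]);n=np.array([-d[1],d[0]])
for q in(t,b):print("along,lat",np.dot(q[:2]-F,d),np.dot(q[:2]-F,n))
```

```text
[0.5777 0.0539 0.001 ] [0.5918 0.1631 0.022 ] dir -97.38639227628751
along,lat -0.04511939249229448 -0.005265473179928652
along,lat -0.15517672359229118 -0.006252069573365975
```

```bash
cat >> h.py <<'E'
F=np.array([.5767,.0085]);th=np.radians(-97.9);d=np.array([np.cos(th),np.sin(th)]);n=np.array([-d[1],d[0]])
rv2=rotv(np.radians(-7.9))
def T(along,z,lat=-.0055):return np.r_[F+d*along+n*lat,z]
def tilt(c):
    # tilt components of the platter about scale axes: slope along scale x (n) and y (-d)
    P=cloud(c).reshape(-1,3);C=np.array([.4697,-.1005]);q=P[:,:2]-C
    x=q@n;y=q@-d
    m=(x>-.03)&(x<.085)&(abs(y)<.085)&(P[:,2]>.065)&(P[:,2]<.095)
    for _ in range(3):
        A=np.c_[x,y,np.ones(len(x))][m];k=np.linalg.lstsq(A,P[m,2],rcond=None)[0]
        r=P[:,2]-(k[0]*x+k[1]*y+k[2]);m=m&(abs(r)<.004)
    return np.round(k,4),int(m.sum())
E
python3 - <<'E'
from h import *
for k in("top0","top1","side0"):print(k,tilt(dict(np.load(k+".npz"))))
manip.move_linear(T(-.195,.12),.15);manip.move_linear(T(-.195,.008),.12)
s=manip.state();print(np.round(s["contact_force"],2))
for a in(-.16,-.14,-.12,-.11,-.10):
    manip.move_linear(T(a,.008),.04);s=manip.state();f=s["contact_force"]
    print(a,s["tool_pos"].round(4) if hasattr(s["tool_pos"],"round") else s["tool_pos"],"push",round(float(-f[:2]@d),2),np.round(f,1))
    if a>-.13:print(tilt(cams.capture("top")),tilt(cams.capture("side")))
for k in("top","side"):
    c=cams.capture(k);np.savez(k+"2.npz",**c);cv2.imwrite(f"pics/{k}2.png",c["image"])
v=cams.capture("side")["image"];print(s["clock"])
E
```

```text
top0 (array([-0.0515, -0.0359,  0.0802]), 2312)
top1 (array([-0.0501, -0.0335,  0.0802]), 2295)
side0 (array([-0.0482, -0.0376,  0.079 ]), 2280)
[-0.35 -0.3   0.34]
-0.16 [0.5933 0.1678 0.008 ] push -0.47 [-0.3 -0.4 -0.6]
-0.14 [0.5904 0.1476 0.008 ] push 0.58 [-0.2  0.6  0.4]
-0.12 [0.5889 0.1296 0.0088] push 7.57 [0.8 7.5 1. ]
(array([-0.0439, -0.028 ,  0.0801]), 2323) (array([-0.0404, -0.0322,  0.0789]), 2299)
-0.11 [0.5874 0.1195 0.0086] push 6.49 [ 1.1  6.4 -0.3]
(array([-0.0319, -0.0195,  0.0799]), 2330) (array([-0.0298, -0.0225,  0.0789]), 2347)
-0.1 [0.5858 0.1094 0.0084] push 6.74 [ 1.   6.7 -0.5]
(array([-0.0145, -0.0078,  0.0798]), 2270) (array([-0.0162, -0.0134,  0.0788]), 2382)
14.3667
```

Run:
```python
from h import *
prev=None
for a in np.arange(-.097,-.0819,.0015):
    manip.move_linear(T(a,.008),.015);manip.dwell(.1);s=manip.state();f=np.array(s["contact_force"]);p=float(-f[:2]@d)
    act=(np.array(s["tool_pos"])[:2]-F)@d
    print(round(a,4),act.round(4),"push",round(p,2),np.round(f,1),tilt(cams.capture("top")),tilt(cams.capture("side")))
    if p>11:break
print(s["clock"])
for k in("top","side"):cv2.imwrite(f"pics/{k}3.png",cams.capture(k)["image"])
```

```text
-0.097 -0.0986 push 7.67 [ 1.7  7.5 -1.3] (array([-0.0148, -0.0086,  0.0799]), 2269) (array([-0.0129, -0.0112,  0.0787]), 2383)
-0.0955 -0.097 push 8.06 [ 1.2  8.  -1.5] (array([-0.0143, -0.0062,  0.0799]), 2380) (array([-0.012 , -0.0092,  0.0788]), 2406)
-0.094 -0.0955 push 7.34 [ 1.3  7.2 -0.9] (array([-0.0072, -0.0058,  0.0797]), 2280) (array([-0.01  , -0.0091,  0.0787]), 2414)
-0.0925 -0.094 push 8.0 [ 1.6  7.9 -1.6] (array([-0.0126, -0.0039,  0.08  ]), 2379) (array([-0.0084, -0.0078,  0.0787]), 2400)
-0.091 -0.0924 push 7.49 [ 1.1  7.4 -1.5] (array([-0.0075, -0.0013,  0.0797]), 2309) (array([-0.0058, -0.0067,  0.0787]), 2408)
-0.0895 -0.0909 push 6.94 [ 1.   6.9 -1.5] (array([-0.0035, -0.0027,  0.0797]), 2309) (array([-0.0028, -0.0045,  0.0787]), 2415)
-0.088 -0.0894 push 6.67 [ 1.9  6.5 -1.5] (array([-0.0028, -0.0015,  0.08  ]), 2282) (array([-0.0034, -0.004 ,  0.0787]), 2421)
-0.0865 -0.0879 push 7.46 [ 1.8  7.3 -2.1] (array([-0.0019, -0.0018,  0.0797]), 2291) (array([-0.0004, -0.0014,  0.0787]), 2425)
-0.085 -0.087 push 9.54 [ 1.6  9.4 -1.3] (array([-0.0005,  0.0017,  0.0799]), 2316) (array([-0.0014, -0.0012,  0.0788]), 2428)
-0.0835 -0.0861 push 11.41 [ 2.2 11.2 -1.9] (array([-0.0007,  0.0002,  0.0799]), 2321) (array([-0.0007, -0.0012,  0.0788]), 2422)
19.1167
```

Level, and the push force has risen clearly from 7 to 11 N. Backing off and checking.

Run:
```python
from h import *
manip.move_linear(T(-.13,.008),.06);manip.move_linear(T(-.19,.12),.15);manip.move_linear(T(-.33,.2),.2);manip.dwell(.3)
s=manip.state();print(s["clock"],np.round(s["contact_force"],1))
t=[[tilt(cams.capture(k))[0] for _ in range(4)] for k in("top","side")];print(np.mean(t,1).round(4))
a=cams.capture("top")["image"][170:310,230:440];b=cams.capture("side")["image"][200:340,230:440]
cv2.imwrite("pics/end.png",np.vstack([cv2.resize(x,(450,300),interpolation=cv2.INTER_CUBIC) for x in(a,b)]))
```

```text
22.5 [ 0.1 -0.4  0.1]
[[-0.0023 -0.0001  0.08  ]
 [ 0.0004 -0.0012  0.0788]]
```

View pics/end.png

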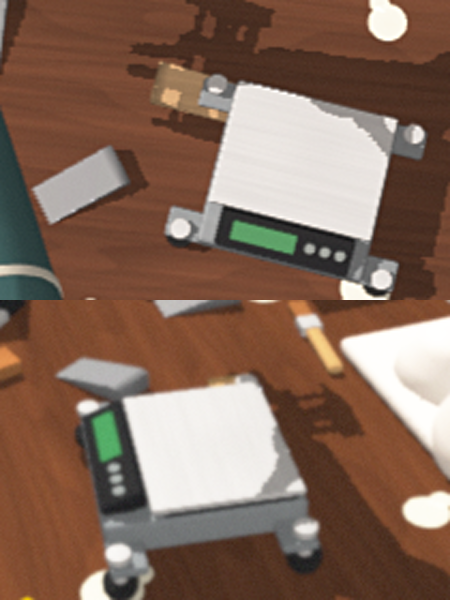

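The wedge sits under the short foot (upper panel, about (205,95)). The platter is level to about 0.002 rad, the scale is in its place and the arm is clear.

```bash
python3 -c "
from h import *
order.close_job();print(manip.state()['clock'])"
```

```text
the job is handed in; nothing more can be done
the job is handed in; nothing more can be done
```

The wooden wedge is under the short foot, the scale reads level, and I handed the job in at about 23 s.

- **What I did:** I nudged the wedge sideways to line it up with the foot. I then pushed its butt, thin end first, with both fingertips until the push force rose from about 7 to 11 N, and backed clear. The wedge was never gripped.
- **Level:** after the fingers left, the platter slope was at most 0.002 rad from the top camera and 0.001 rad from the side camera, down from about 0.062 rad. The two cameras agree to within noise.
- **Rocking:** I did not test this directly. I took the force rise at level as the sign that all four feet carry load.
- **Surroundings:** in the last picture the scale stands in its place apart from the levelling. The grey wedge near the scale had not moved. I did not check the other objects one by one at the end.
- **Alignment:** before the push, the wedge's centre line measured about 5 mm to one side of the foot. I left that, as it is well within the wedge's 25 mm half-width.

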